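Roll the drilled tube over to its access hole

TASK

On the rubber mat lie two short square steel tubes. Turn the drilled one upside down, so that the wall with the single large hole faces up: roll it over edge by edge, letting it come to rest flat on the next wall before rolling it on, without picking it up off the mat. Leave it lying flat on the mat and do not disturb the plain tube.

Things in the scene. Friction and masses are not known exactly. Their poses are not given: they have to be found in the camera images.
- drilled_tube: Light grey steel tube, 40 x 40 mm square, 110 mm long, 0.36 kg, open ends. Origin at its centre, y along its length. +z wall: two 10 mm holes; -z wall: one 24 mm hole. Starts small holes up, lying along world y within 25 degrees. To roll it, push a long wall at mid-height, moving the fingertips up and over in an arc about the far bottom edge; past the corner it drops on the next wall, 40 mm on.
- plain_tube: Square tube offcut without side holes, dark grey, 40 x 40 mm, 85 mm long; origin at the centre of its underside, y axis along its length. It lies on the same mat beside the drilled tube, to its left or right. To be left alone.
- bench_mat: Black anti-slip rubber mat, 340 mm (its x) by 500 mm (its y), 3 mm thick, fixed to the table; origin at the centre of its underside, on the table top. Steel hardly slips on it, nor up the fingertips: a purely level push jams against the tube and only slides it along, so push upward too.
There are look-alikes about, which are no part of the job. Leave any orange or yellow look-alike of the drilled_tube alone.

How it is judged:
On the way:
1. the drilled tube rests flat on one of its plain walls, the holes to the sides (angle between drilled_tube's own z axis and vertical between 1.4 and 1.745 rad and angle between drilled_tube's own y axis and vertical between 1.4 and 1.745 rad and height (world z) of drilled_tube below 0.027 m and linear speed of drilled_tube below 0.03 m/s), for 0.2 s.
At the end, for the whole second after the job is handed in: The drilled tube lies still and flat on the mat with its large-hole wall up (within 10 degrees), its centre over the mat; the plain tube is within 30 mm of where it started (angle between drilled_tube's own z axis and vertical above 2.967 rad and height (world z) of drilled_tube between 0.0195 and 0.027 m and x of drilled_tube in the frame of bench_mat between -0.17 and 0.17 m and y of drilled_tube in the frame of bench_mat between -0.25 and 0.25 m and linear speed of drilled_tube below 0.02 m/s and distance of plain_tube from where it was at the start of the episode below 0.03 m); the robot touches nothing.
It fails at once if the drilled tube is picked up: its centre rises more than 65 mm above the table (lying flat it is at 23 mm, rolling over an edge 31 mm) (height (world z) of drilled_tube above 0.065 m).
It fails at once if the plain tube is moved by more than 30 mm (distance of plain_tube from where it was at the start of the episode above 0.03 m).
It also fails if it takes over 35 s, if anything falls off the work surface, if the arm or the gripper's body presses on something with over 40 N, if the wrist force passes 120 N, or if a joint passes its speed limit or range.

ROBOT

A 6-joint arm with a two-finger parallel gripper is mounted at the origin on the work surface; the furniture and walls round the work are solid. World frame = base frame: x ahead of the robot, y to its left, z up, the work surface at z = 0. Lengths are in m, angles in rad, forces in N, time in s.
With the tool pointing down it reaches from about 0.35 to 0.85 m from the base axis. Payload 8.1 kg.
Tool frame: the origin (TCP) lies midway between the tips of the shut fingers; the grasp point (between the pads) lies robot.grasp_offset behind it (robot.grasp_offset is the distance from the TCP to the grasp point, in m); z points along the fingers, y is the direction in which the jaws open and shut (so a half turn about z gives the same grasp; the last joint's range is limited). The gripper opens to 93 mm and grips with 3 to 60 N. Pads are 15 mm wide; open, the fingers measure 128 mm over their backs; the gripper's body (75 mm by 188 mm) begins 65 mm behind the grasp point.
Start: joints at [-1.223, 0.13, 1.488, -0, 1.523, -0.085], TCP at [0.252, -0.545, 0.219] pointing down, gripper open.
Joint ranges: [-2.96, 2.96], [-0.89, 2.26], [0.02, 2.5], [-1.34, 4.48], [0, 2.73], [-2.66, 2.66]. Speed limits (rad/s): [2.39, 2.39, 2.79, 3.14, 3.14, 3.14].

INTERFACE

Orientations are given as a rotation vector (axis times angle).
In Python, from plant import robot gives the robot as it stands.
- The arm moves only by the shell command python3 -m handwheel 'ROWS' [OPENING] [FORCE]. ROWS is text: rows parted by semicolons, each of 6 numbers parted by spaces: the shift along the world's x, y, z each as a share of 0.3 m, from -1 to 1, then the turn, a rotation vector about the world's x, y, z each as a share of 45 degrees, from -1 to 1. A call has 1 to 5 rows; each row is the pose to reach, as a shift and turn from the pose commanded when the call began; what a row does not reach only later rows make up. A row lasts 1/10 s, in which the tool goes at most 50 mm and 8.59 degrees, less where a joint would pass 70% of its speed; a pose out of reach is approached as far as the arm can. A call with a number of a shift or a turn outside -1 to 1 is refused whole. A call with a gripper value outside its range is refused whole. OPENING is the closure, from -1 (fully open) to 1 (shut), set as the call begins (- or left out, the last holds). The fingers move at their own pace and stop on an object; FORCE is the grip in N (left out, the last holds). Time passes only in rows, so rows that repeat a pose let the fingers close. It gives the time, the measured TCP pose, the force and the opening at its end, in the units of the state.
- robot.read_state(): the state, without advancing time (a new reading comes with each control period).
- robot.read_camera(name): name is "side" or "top"; returns (picture, depth): 420x560x3 uint8, red, green, blue; 420x560 float32, m along the optical axis (not along the pixel's ray), 0 where there is no reading.
- robot.camera_model(name): a dict with "camera_matrix" (3x3 intrinsics, pixels), "dist" ([k1, k2, p1, p2, k3] as OpenCV has them; the pictures are not rectified), "pose" (4x4, takes a point from camera to world coordinates). Camera axes: x right, y down, z forward; pixel columns grow to the right and rows downward; lengths in m; the calibration is good to about 2 mm. A picture is of the moment at which its call begins. camera_model takes no time and is no camera call.
- robot.close_job(): hands the job in, once; it reports no verdict.
Trained networks look in the newest picture that a camera, given by its name, has taken for a name from the list of things; names that differ only in an ending like _2 or _b are one class to them, and where a whole thing is asked for, a point or a joint stands for the part that bears it (a point fixed in the world has none). Each returns a list of dicts, best first, with "conf" (0 to 1); they miss things now and then, are a little off and sometimes report something else, mostly with a low value. They report only what shows in the picture. A call takes as long as a camera call. They do not tell look-alikes from the thing itself.
- robot.look_for(camera, query): "rect" ([centre column, centre row, width, height] in pixels, round what is visible of it).
- robot.silhouettes(camera, query): "pixels" (420x560 bool, what is visible of it) and "rect" ([centre column, centre row, width, height] in pixels, round what is visible of it).
- robot.tip_of(camera, query): "at" ([row, column] in pixels: a listed point, or the origin of a listed thing).
The state is a dict: "t": time; "q": joint angles; "dq": joint speeds; "joint_torque": joint torques, N m; "tool_pos": TCP position; "orientation": TCP orientation; "force": force on the tool from outside, world axes, zero at the start; "wrist_torque": the same for the moment, N m; "opening": finger opening in m.
Only numpy, scipy, OpenCV 4.12 (cv2) and the standard library are available. Lean on these libraries where they do the work, as an engineer would, in place of code of your own. Each camera call takes 0.05 s, during which the arm holds its last target.

## Working session

There is one attempt and no reset: what is moved stays moved. The work goes in short steps, Python scripts to look and compute and a shell command to move; the robot and the scene stay as the last step left them, time stands still between calls to the robot, and variables do not carry over. Pictures are saved under pics/ and viewed, and the job is handed in when it is done.

```bash
ls; mkdir -p pics; python3 - <<'E'
from plant import robot
import cv2,numpy as np
for c in("top","side"):
    p,d=robot.read_camera(c); cv2.imwrite(f"pics/{c}0.png",p[:,:,::-1]); np.save(f"pics/{c}0.npy",d)
    m=robot.camera_model(c);print(c,np.round(m["camera_matrix"],1).tolist(),m["dist"],np.round(m["pose"],3).tolist())
print(robot.read_state(),robot.grasp_offset)
E
```

```text
pics
top [[428.9, 0.0, 284.5], [0.0, 428.9, 207.0], [0.0, 0.0, 1.0]] [-0.06252476  0.          0.          0.          0.        ] [[0.015, -0.993, 0.113, 0.493], [-1.0, -0.015, -0.0, -0.136], [0.002, -0.113, -0.994, 1.1], [0.0, 0.0, 0.0, 1.0]]
side [[513.5, 0.0, 285.9], [0.0, 513.5, 211.4], [0.0, 0.0, 1.0]] [0.00511929 0.         0.         0.         0.        ] [[-0.954, -0.194, 0.228, 0.256], [-0.3, 0.626, -0.72, 1.012], [-0.003, -0.755, -0.655, 1.098], [0.0, 0.0, 0.0, 1.0]]
{'t': 0.1, 'q': array([-1.22339821e+00,  1.31101176e-01,  1.48913981e+00, -1.19843982e-06,
        1.52299418e+00, -8.54281950e-02]), 'dq': array([ 0.00117313, -0.00159106, -0.00295727,  0.00144722,  0.0008784 ,
       -0.00055965]), 'joint_torque': array([ 1.91504070e-03, -5.61339390e+01, -4.93094766e+01,  7.71362381e-02,
        2.90601369e-02, -6.38388269e-05]), 'tool_pos': array([ 0.2514967 , -0.54419679,  0.21769985]), 'orientation': array([-3.06672129e+00, -6.74237838e-01,  3.38669702e-04]), 'force': array([-0.31978643, -0.12746937, -0.21771226]), 'wrist_torque': array([ 0.01504763, -0.02037381,  0.0076829 ]), 'opening': 0.09289779562265066} 0.0188
```

View pics/top0.png

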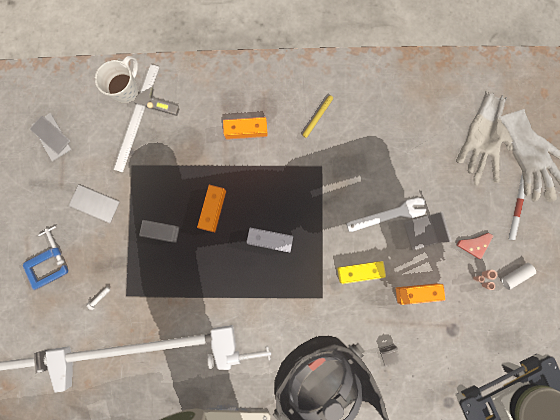

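View pics/side0.png

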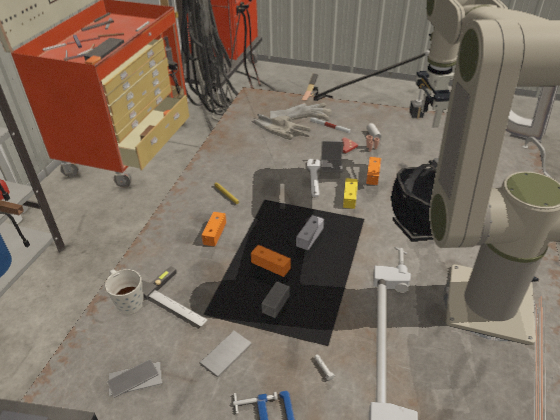

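The top view shows these candidates: light grey tube at (270,240), dark grey tube at (159,231), orange look-alikes at (211,208), (245,127) and (420,294), and a yellow one at (361,272). The light grey one on the mat fits the drilled tube, and the dark one fits the plain tube. I'll confirm that with a crop and measure the poses.

```bash
cat > h.py <<'E'
from plant import robot
import cv2,numpy as np
def world(c,d,mask):
    m=robot.camera_model(c);K=np.array(m["camera_matrix"]);P=np.array(m["pose"])
    v,u=np.nonzero(mask&(d>0)); 
    n=cv2.undistortPoints(np.stack([u,v],1).astype(np.float64)[:,None],K,np.array(m["dist"]))[:,0]
    z=d[v,u]; return np.c_[n*z[:,None],z]@P[:3,:3].T+P[:3,3]
def crop(p,name,u,v,r=45,s=6):
    cv2.imwrite(name,cv2.resize(p[v-r:v+r,u-r:u+r,::-1],None,fx=s,fy=s,interpolation=cv2.INTER_CUBIC))
def rect(W):
    r=cv2.minAreaRect(W[:,:2].astype(np.float32)); return r
E
python3 - <<'E'
from h import *
p,d=robot.read_camera("top")
crop(p,"pics/crop.png",270,240)
for q in("drilled_tube","plain_tube"):
    for s in robot.silhouettes("top",q):
        W=world("top",d,s["pixels"]);zt=W[:,2].max();T=W[W[:,2]>0.033]
        print(q,round(s["conf"],2),np.round(s["rect"]),len(W),len(T),rect(T) if len(T)>5 else None,np.round(np.percentile(T[:,2],[5,50,95]),3) if len(T) else 0)
hsv=p.max(2)<60
print("mat",)
lab=cv2.connectedComponents(((p.max(2)<70)).astype(np.uint8))
for (u,v) in [(130,166),(322,167),(322,297),(127,296)]:
    m=np.zeros(d.shape,bool);m[v,u]=1;print(world("top",d,m))
E
```

```text
drilled_tube 0.96 [417. 294.  50.  23.] 856 705 ((0.40376022458076477, -0.4775611162185669), (0.041197240352630615, 0.11076747626066208), 6.3077192306518555) [0.037 0.04  0.043]
drilled_tube 0.88 [271. 239.  45.  23.] 620 585 ((0.5326204895973206, -0.10023483633995056), (0.10777658224105835, 0.03580658510327339), 79.0784912109375) [0.04  0.043 0.047]
drilled_tube 0.8 [362. 273.  48.  21.] 798 696 ((0.4568009674549103, -0.3293793499469757), (0.04019017890095711, 0.10998282581567764), 8.682310104370117) [0.037 0.04  0.043]
drilled_tube 0.73 [246. 129.  43.  21.] 842 664 ((0.8199895620346069, -0.03184964880347252), (0.04190992936491966, 0.1099756509065628), 4.825238227844238) [0.037 0.041 0.044]
drilled_tube 0.55 [211. 209.  28.  48.] 780 677 ((0.6094359159469604, 0.047105006873607635), (0.04060080647468567, 0.10768918693065643), 75.5536117553711) [0.04  0.044 0.047]
plain_tube 0.57 [157. 231.  35.  18.] 529 494 ((0.5522838234901428, 0.17749419808387756), (0.08431168645620346, 0.03871840983629227), 81.19419860839844) [0.04  0.044 0.047]
mat
[[0.72035334 0.26998894 0.00328131]]
[[ 0.72490281 -0.23311734  0.00147814]]
[[ 0.39130638 -0.23473151  0.00405176]]
[[0.38453096 0.26030721 0.00190246]]
```

View pics/crop.png

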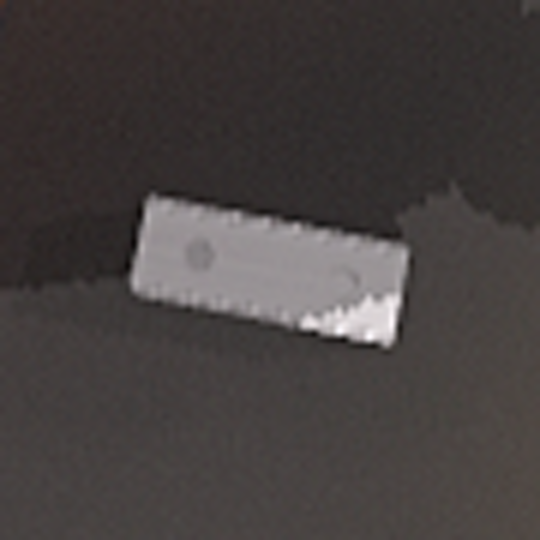

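The crop shows the two small holes facing up on the light grey tube, at about crop (200,253) and (350,280). That makes it the drilled tube, centred near (0.532,-0.100) with its axis at about 79°. I'll roll it away from the robot (+x), which leaves room on the mat. First I'll carry the gripper over, with the jaw line turned parallel to the tube and partly open.

```bash
python3 -m handwheel '0.7 0.35 0 0 0 -0.79;0.7 0.35 0 0 0 -0.79;0.7 0.35 0 0 0 -0.79;0.7 0.35 0 0 0 -0.79;0.7 0.35 0 0 0 -0.79' 0.15 20
python3 - <<'E'
from h import *
for c in("top","side"):
    p,d=robot.read_camera(c)
    for s in robot.silhouettes(c,"drilled_tube"):
        W=world(c,d,s["pixels"]);
        if not(0.48<np.median(W[:,0])<.58 and -.15<np.median(W[:,1])<-.05): continue
        T=W[W[:,2]>0.037]; T=T[(T[:,2]<.05)]
        w,v=np.linalg.eigh(np.cov(T[:,:2].T)); a=v[:,1]*np.sign(v[1,1]); n=np.array([a[1],-a[0]])
        A=T[:,:2]@a;N=T[:,:2]@n; ca=(np.percentile(A,1)+np.percentile(A,99))/2; cn=(np.percentile(N,2)+np.percentile(N,98))/2
        print(c,s["conf"],len(T),np.degrees(np.arctan2(a[1],a[0])),ca*a+cn*n,np.ptp(A),np.ptp(N))
s=robot.read_state();print(s["tool_pos"],s["orientation"])
E
```

```text
t: 0.75
tool_pos: [0.4633, -0.4385, 0.2186]
orientation: [3.127, -0.303, 0.0]
force: [-1.0, 0.1, -0.2]
opening: 0.0577
top 0.96 635 80.02274492192217 [ 0.53282152 -0.10131267] 0.10998500752286072 0.0374806284732877
side 0.84 309 80.54139586558786 [ 0.53319602 -0.09933445] 0.11685684637472296 0.042098953521211624
[ 0.46227819 -0.4389043   0.21820184] [-3.12804376e+00  2.89357127e-01  1.29989527e-03]
```

```bash
python3 -m handwheel '0.08 0.8 0 0 0 0;0.08 0.8 0 0 0 0;0.08 0.8 0 0 0 0;0.08 0.8 0 0 0 0;0.08 0.8 0 0 0 0'
python3 -m handwheel '0 0.35 -0.33 0 0 0.015;0 0.35 -0.33 0 0 0.015;0 0.35 -0.33 0 0 0.015;0 0.35 -0.33 0 0 0.015'
python3 - <<'E'
from h import *
s=robot.read_state();print(s["tool_pos"],s["orientation"],s["force"])
p,d=robot.read_camera("top");cv2.imwrite("pics/t1.png",p[:,:,::-1])
p,d=robot.read_camera("side");crop(p,"pics/s1.png",310,230,70,5)
E
```

```text
t: 1.45
tool_pos: [0.4845, -0.1988, 0.2187]
orientation: [3.127, -0.296, 0.0]
force: [1.3, 0.2, -0.2]
opening: 0.0396
t: 1.85
tool_pos: [0.4814, -0.0918, 0.1145]
orientation: [-3.127, 0.272, 0.013]
force: [0.2, -0.5, -0.1]
opening: 0.0399
[ 0.48135422 -0.09182013  0.11450768] [-3.12731845  0.27247091  0.01321105] [ 0.22505194 -0.51154944 -0.08241369]
```

View pics/s1.png

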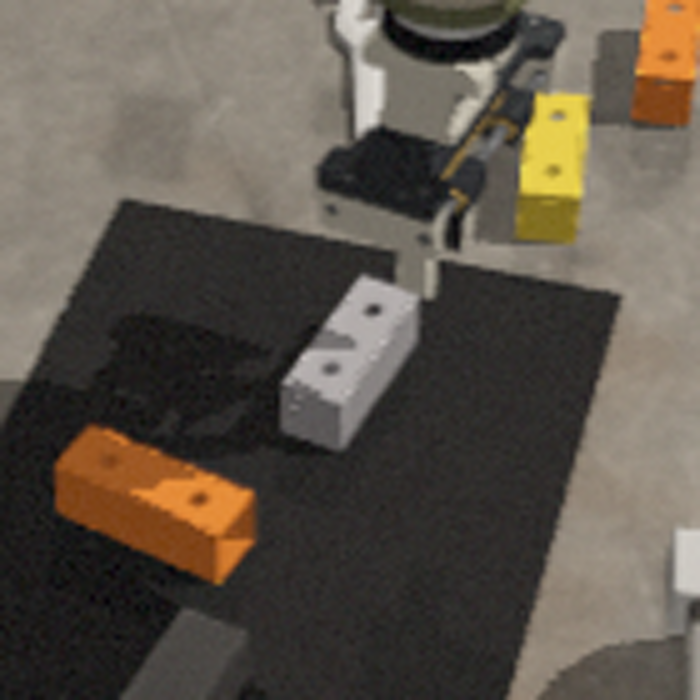

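The side crop shows the fingers above the robot side of the grey tube, with the holes still up. Next I'll lower the tips to about 18 mm.

```bash
python3 -m handwheel '0 0 -0.15 0 0 0;0 0 -0.25 0 0 0;0 0 -0.32 0 0 0;0 0 -0.32 0 0 0'
python3 - <<'E'
from h import *
s=robot.read_state();print(s["tool_pos"],s["orientation"],s["force"])
p,d=robot.read_camera("side");crop(p,"pics/s2.png",310,230,70,5)
E
```

```text
t: 2.35
tool_pos: [0.484, -0.0962, 0.022]
orientation: [-3.129, 0.279, 0.005]
force: [0.1, 0.4, -0.0]
opening: 0.0393
[ 0.48396549 -0.09619307  0.02196116] [-3.12896171  0.27900152  0.00541903] [ 0.10728505  0.43984882 -0.03979356]
```

View pics/s2.png

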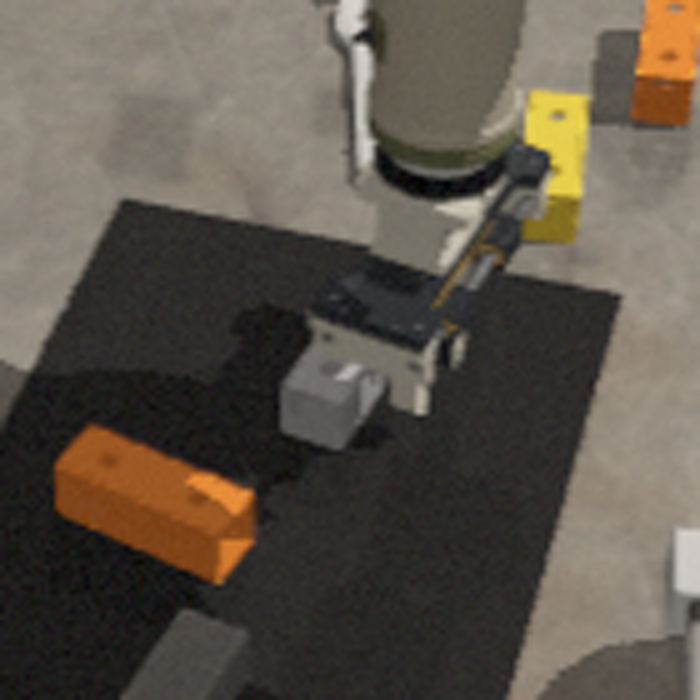

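```bash
python3 -m handwheel '0.03 -0.005 0 0 0 0;0.05 -0.009 0 0 0 0;0.062 -0.011 0 0 0 0;0.07 -0.0125 0 0 0 0;0.07 -0.0125 0 0 0 0'
```

```text
t: 2.9
tool_pos: [0.5056, -0.0986, 0.0247]
orientation: [3.129, -0.275, -0.006]
force: [-11.9, 0.8, 9.9]
opening: 0.0398
```

Contact is made at about −12 N in x. Now the first part of the arc, moving up and over, slowly.

```bash
python3 -m handwheel '0.012 -0.002 0.016 0 0 0;0.025 -0.0045 0.032 0 0 0;0.04 -0.007 0.046 0 0 0;0.055 -0.0097 0.057 0 0 0;0.06 -0.0106 0.06 0 0 0'
python3 - <<'E'
from h import *
s=robot.read_state();print(s["tool_pos"],s["orientation"],s["force"])
p,d=robot.read_camera("side");crop(p,"pics/s3.png",310,230,70,5)
E
```

```text
t: 3.4
tool_pos: [0.5266, -0.1021, 0.0434]
orientation: [3.129, -0.276, 0.005]
force: [-2.4, -0.1, 5.5]
opening: 0.0396
[ 0.52658351 -0.10214285  0.04336777] [ 3.12885571 -0.27571712  0.00469218] [-2.35133688 -0.07493825  5.48290342]
```

View pics/s3.png

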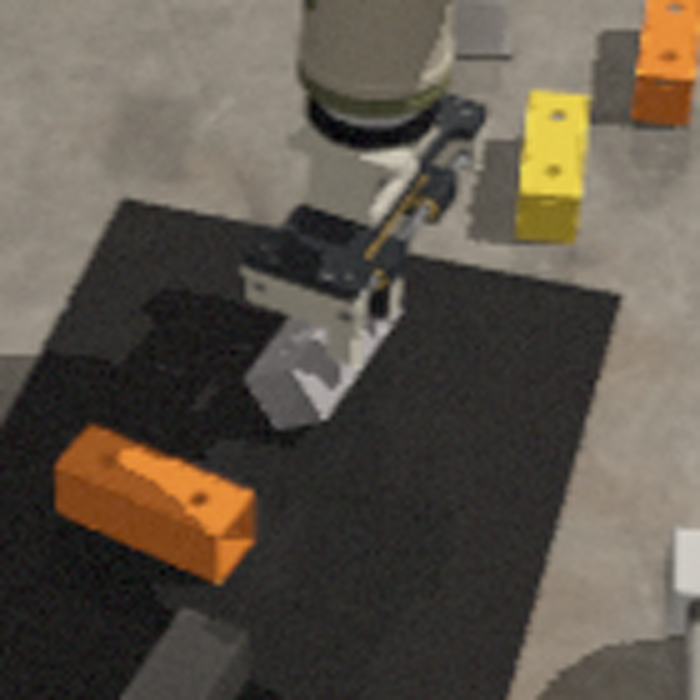

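The tube is tilted about 35–40° and rolling well, with its end face at crop (290,385). I'll continue over the corner.

```bash
python3 -m handwheel '0.02 -0.0035 0.014 0 0 0;0.04 -0.007 0.022 0 0 0;0.055 -0.0097 0.027 0 0 0;0.066 -0.0115 0.03 0 0 0;0.066 -0.0115 0.04 0 0 0'
python3 - <<'E'
from h import *
s=robot.read_state();print(s["tool_pos"],s["force"])
p,d=robot.read_camera("side");crop(p,"pics/s4.png",310,230,70,5)
E
```

```text
t: 3.95
tool_pos: [0.5446, -0.105, 0.0533]
orientation: [-3.129, 0.276, 0.001]
force: [0.2, -0.7, 0.2]
opening: 0.0397
[ 0.54460026 -0.10501529  0.05329053] [ 0.22217965 -0.71492566  0.2414541 ]
```

View pics/s4.png

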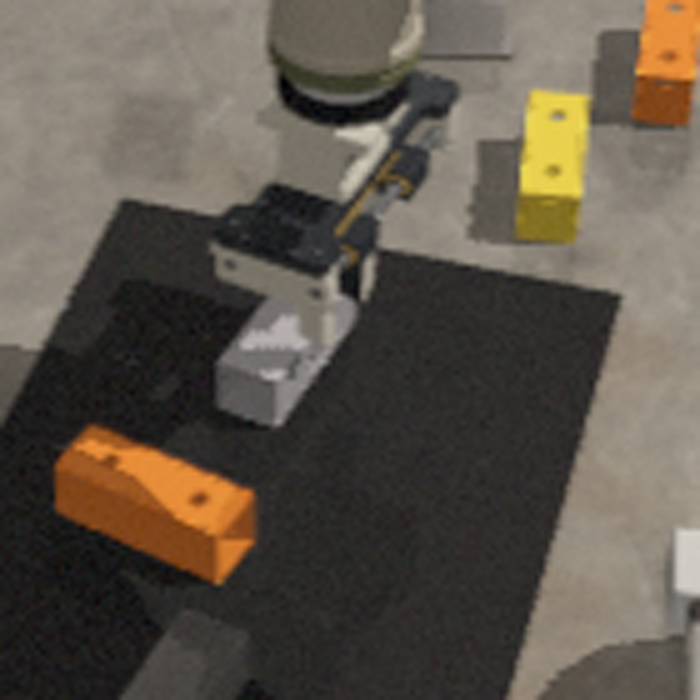

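The tube has landed flat on its plain wall, with the top now plain. I'll retreat up and back and measure again.

```bash
python3 -m handwheel '0 0 0.06 0 0 0;-0.04 0.007 0.12 0 0 0;-0.13 0.023 0.12 0 0 0;-0.2 0.035 0.12 0 0 0;-0.2 0.035 0.12 0 0 0'
python3 -m handwheel '-0.2 0.035 0.1 0 0 0;-0.4 0.07 0.1 0 0 0;-0.4 0.07 0.1 0 0 0'
cat > m.py <<'E'
from h import *
import sys
for c in("top","side"):
    p,d=robot.read_camera(c); cv2.imwrite(f"pics/{sys.argv[1]}_{c}.png",p[:,:,::-1])
    if c=="side": crop(p,f"pics/{sys.argv[1]}.png",310,230,70,5)
    else: crop(p,f"pics/{sys.argv[1]}t.png",270,225)
    for s in robot.silhouettes(c,"drilled_tube"):
        W=world(c,d,s["pixels"]);
        if not(0.48<np.median(W[:,0])<.70 and -.2<np.median(W[:,1])<-.03): continue
        print(len(W),np.percentile(W[:,2],[5,50,95]))
        T=W[W[:,2]>0.037]; T=T[(T[:,2]<.055)]
        w,v=np.linalg.eigh(np.cov(T[:,:2].T)); a=v[:,1]*np.sign(v[1,1]); n=np.array([a[1],-a[0]])
        A=T[:,:2]@a;N=T[:,:2]@n; ca=(np.percentile(A,1)+np.percentile(A,99))/2; cn=(np.percentile(N,2)+np.percentile(N,98))/2
        print(c,s["conf"],len(T),np.degrees(np.arctan2(a[1],a[0])),ca*a+cn*n,np.ptp(A),np.ptp(N))
s=robot.read_state();print(s["t"],s["tool_pos"],s["orientation"])
E
python3 m.py s5
```

```text
t: 4.5
tool_pos: [0.4822, -0.094, 0.0891]
orientation: [-3.129, 0.276, 0.003]
force: [-0.2, -0.3, 0.1]
opening: 0.0395
t: 4.8
tool_pos: [0.3626, -0.0731, 0.1193]
orientation: [-3.129, 0.276, 0.002]
force: [-0.0, -0.5, 0.4]
opening: 0.0396
746 [0.03859851 0.04330855 0.04633364]
top 0.72 715 80.294389811267 [ 0.57373655 -0.10801248] 0.11011300971396848 0.04057298972750878
528 [0.00161094 0.03786939 0.04374725]
side 0.92 290 80.17180776685058 [ 0.57554323 -0.10372865] 0.11341817712156027 0.043050438533131064
5.0 [ 0.36540288 -0.07385158  0.12031274] [ 3.12888547 -0.27629454  0.00389008]
```

View pics/s5.png

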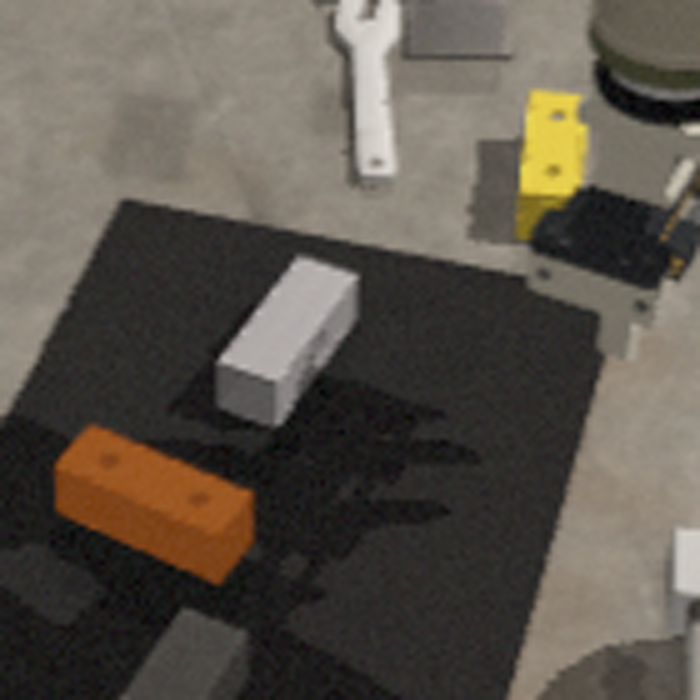

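View pics/s5t.png

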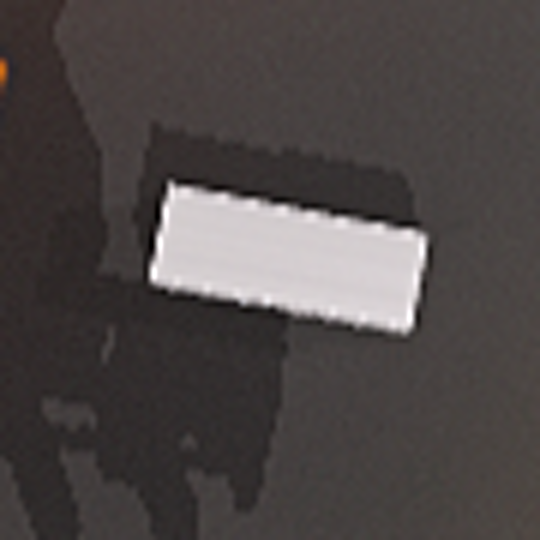

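The tube rests flat on a plain wall at about (0.5745,−0.107). The large hole is on the robot-facing side, at side crop (318,345), so one more roll the same way puts it on top. I'll position for roll two.

```bash
python3 -m handwheel '0.53 -0.085 0 0 0 0;0.53 -0.085 0 0 0 0;0.53 -0.085 0 0 0 0;0.53 -0.085 -0.1 0 0 0;0.53 -0.085 -0.1 0 0 0'
python3 -m handwheel '0 0 -0.12 0 0 0;0 0 -0.22 0 0 0;0 0 -0.225 0 0 0;0 0 -0.225 0 0 0'
```

```text
t: 5.5
tool_pos: [0.5235, -0.0987, 0.0849]
orientation: [-3.128, 0.275, 0.01]
force: [-1.4, 0.1, -0.7]
opening: 0.0398
t: 5.9
tool_pos: [0.5229, -0.0989, 0.0222]
orientation: [-3.129, 0.276, 0.003]
force: [0.0, -0.0, 0.3]
opening: 0.0396
```

```bash
python3 -m handwheel '0.03 -0.005 0 0 0 0;0.055 -0.01 0 0 0 0;0.07 -0.012 0 0 0 0;0.08 -0.014 0 0 0 0;0.08 -0.014 0 0 0 0'
```

```text
t: 6.4
tool_pos: [0.5463, -0.1031, 0.0229]
orientation: [-3.129, 0.276, 0.006]
force: [-11.4, 0.5, 10.5]
opening: 0.0395
```

Same contact as the first time. I'll run the same arc, continuing over the corner.

```bash
python3 -m handwheel '0.012 -0.002 0.016 0 0 0;0.025 -0.0045 0.032 0 0 0;0.04 -0.007 0.046 0 0 0;0.055 -0.0097 0.057 0 0 0;0.06 -0.0106 0.06 0 0 0'
python3 -m handwheel '0.02 -0.0035 0.014 0 0 0;0.04 -0.007 0.022 0 0 0;0.055 -0.0097 0.027 0 0 0;0.066 -0.0115 0.03 0 0 0;0.066 -0.0115 0.04 0 0 0'
python3 - <<'E'
from h import *
p,d=robot.read_camera("side");crop(p,"pics/s6.png",310,230,70,5)
E
```

```text
t: 6.9
tool_pos: [0.5669, -0.1067, 0.0421]
orientation: [3.129, -0.276, 0.003]
force: [-2.9, 1.1, 6.3]
opening: 0.0393
t: 7.4
tool_pos: [0.5854, -0.1099, 0.0518]
orientation: [-3.129, 0.276, 0.001]
force: [-0.7, 0.3, 0.1]
opening: 0.0396
```

View pics/s6.png

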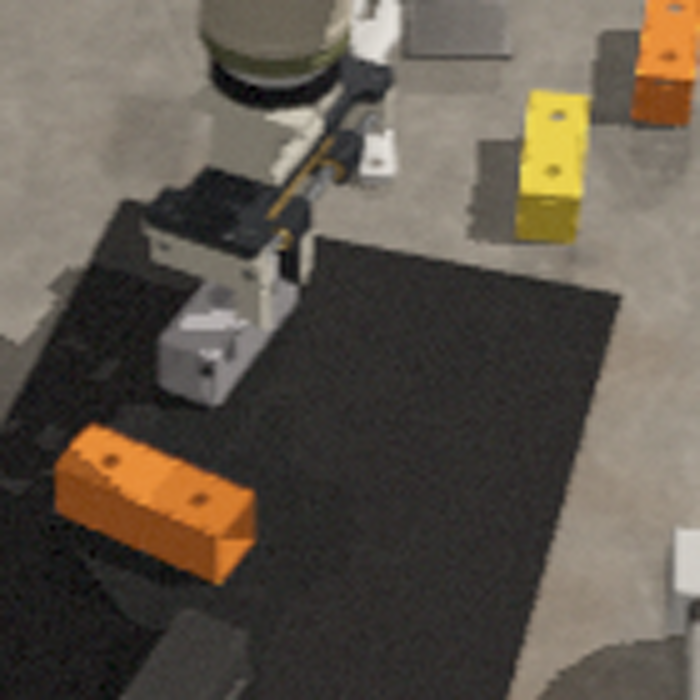

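The tube is down flat again, with the hole visible on top at crop (225,295). I'll retreat and verify.

```bash
python3 -m handwheel '0 0 0.08 0 0 0;-0.04 0.007 0.2 0 0 0;-0.13 0.023 0.2 0 0 0;-0.25 0.044 0.2 0 0 0;-0.25 0.044 0.2 0 0 0'
python3 -m handwheel '-0.17 0.03 0.1 0 0 0;-0.34 0.06 0.1 0 0 0;-0.5 0.09 0.1 0 0 0;-0.5 0.09 0.1 0 0 0;-0.5 0.09 0.1 0 0 0'
python3 m.py s7
python3 - <<'E'
from h import *
p,d=robot.read_camera("top")
for s in robot.silhouettes("top","plain_tube"):
    W=world("top",d,s["pixels"]);T=W[W[:,2]>.033];print(s["conf"],rect(T) if len(T)>5 else 0)
E
```

```text
t: 7.95
tool_pos: [0.5053, -0.0954, 0.1102]
orientation: [-3.128, 0.276, 0.009]
force: [-0.3, 0.3, -0.2]
opening: 0.0394
t: 8.45
tool_pos: [0.3597, -0.0696, 0.1425]
orientation: [3.129, -0.276, 0.003]
force: [0.4, 0.3, 0.2]
opening: 0.0394
519 [0.00237517 0.03682303 0.04326514]
side 0.85 255 78.19656692951634 [ 0.61487274 -0.11206678] 0.11019518969264008 0.042272781286288974
8.65 [ 0.36136967 -0.07000557  0.14255008] [ 3.12936082e+00 -2.75991683e-01  7.99683988e-04]
0.58 ((0.5518236756324768, 0.17838884890079498), (0.08739939332008362, 0.04012099653482437), 81.71900939941406)
```

View pics/s7.png

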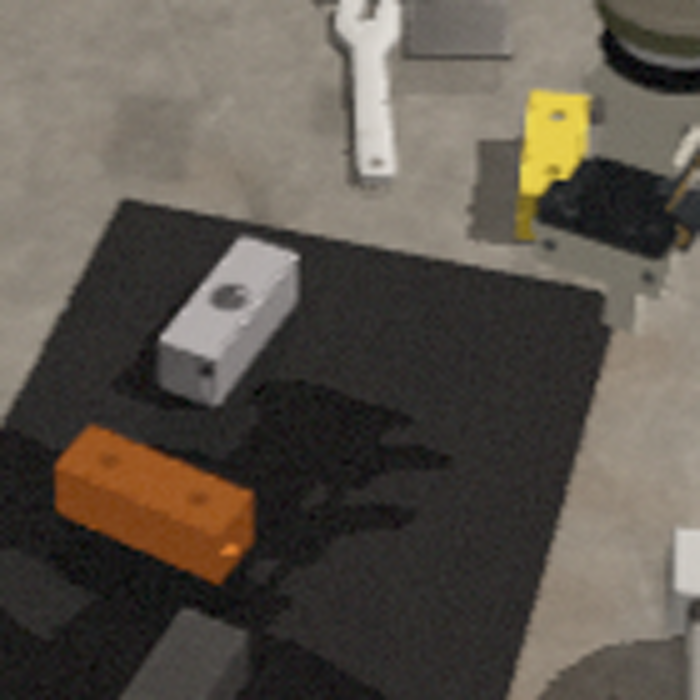

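View pics/s7t.png

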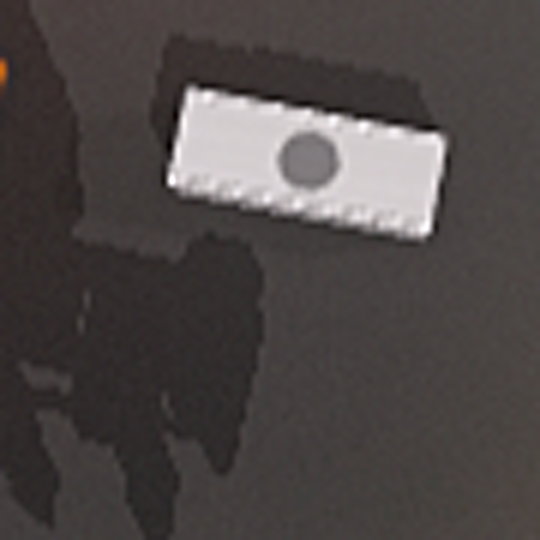

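The single large hole faces up, at top crop (309,160). The tube lies flat on the mat, the arm is clear and the plain tube hasn't moved, so I'm handing in.

```bash
python3 -c "
from plant import robot
print(robot.read_state()['force']);robot.close_job()"
```

```text
[-0.43469405  0.65834982 -0.70874243]
the job is handed in; nothing more can be done
```

I rolled the drilled tube over twice, away from the robot, and let it settle flat on a plain wall in between. The job was handed in at about 8.7 s, with no verdict reported.

- **Drilled tube:** both cameras show the large hole facing up. It lies flat near (0.615, −0.112), well inside the mat. That position comes from the side camera only, because the network did not find the tube in the last top picture.
- **Plain tube:** it measured within about 1 mm of its starting position.
- **Gripper:** it was clear of everything, with wrist force near zero.

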